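# Pour the portion of mints into the spring balance

## Robot

A 6-joint arm with a two-finger parallel gripper is mounted at the origin on the work surface; the furniture and walls round the work are solid. World frame = base frame: x ahead of the robot, y to its left, z up, the work surface at z = 0. Lengths are in m, angles in degrees, forces in N, time in s.
With the tool pointing down it reaches from about 0.35 to 0.875 m from the base axis. Payload 4.2 kg.
Tool frame: the origin (TCP) lies midway between the tips of the shut fingers; the grasp point (between the pads) lies 19 mm behind it; z points along the fingers, y is the direction in which the jaws open and shut (so a half turn about z gives the same grasp; the last joint's range is limited). The gripper opens to 87 mm and grips with 3 to 60 N. Pads are 19 mm wide; open, the fingers measure 117 mm over their backs; the gripper's body (75 mm by 190 mm) begins 51 mm behind the grasp point.
Start: joints at [89.76, 22.042, 0.453, 0, -68.411, -14.817], TCP at [0.162, 0.604, 0.223] pointing down, gripper open.
Joint ranges: [-179.83, 179.83], [-69.29, 118.12], [-61.27, 80.66], [-181.25, 117.63], [-171.15, -9.14], [-177.46, 177.46]. Speed limits (degrees/s): [159.86, 159.86, 180, 180, 180, 180].

## Interface

Orientations are given as a 3x3 rotation matrix whose columns are the frame's x, y, z axes.
In Python, from station import r gives the robot as it stands.
- The arm moves only by the tool carry_out, never from a script. Its argument "steps" is a list of rows, each a list of 2 entries, a list of its own where there are three numbers: the shift along the tool's x, y, z in cm, then the turn about the tool's z in degrees. In form: [[[x, y, z], twist], ...]. A call has 1 to 20 rows; each row is the pose to reach, as a shift and turn from the pose measured when the call began, along the tool's axes at that moment; what a row does not reach only later rows make up. A row lasts 1/10 s, in which the tool goes at most 50 mm and 8.59 degrees, less where a joint would pass 70% of its speed; a pose out of reach is approached as far as the arm can. A call with a gripper value outside its range is refused whole. "gripper" is the gripper's target within -1 to 1 (fully open at 1, half-way at 0, shut at -1), set as the call begins (left out, the last holds). The fingers move at their own pace and stop on an object; the grip force is fixed at half the most. Time passes only in rows, so rows that repeat a pose let the fingers close. It gives the time, the measured TCP pose, the force and the opening at its end, in the units of the state.
- r.sense(): the state, without advancing time (a new reading comes with each control period).
- r.capture(name): name is "side" or "top"; returns the picture (384x512x3 uint8, red, green, blue); there is no depth.
- r.calibration(name): a dict with "camera_matrix" (3x3 intrinsics, pixels), "D" ([k1, k2, p1, p2, k3] as OpenCV has them; the pictures are not rectified), "world_from_camera" (4x4, takes a point from camera to world coordinates). Camera axes: x right, y up, looking along -z (the intrinsics and any distortion apply to the point x, -y, -z); pixel columns grow to the right and rows downward; lengths in m; the calibration is good to about 2 mm. A picture is of the moment at which its call begins. calibration takes no time and is no camera call.
- r.finish_job(): hands the job in, once; it reports no verdict.
Trained networks look in the newest picture that a camera, given by its name, has taken for a name from the list of things; names that differ only in an ending like _2 or _b are one class to them, and where a whole thing is asked for, a point or a joint stands for the part that bears it (a point fixed in the world has none). Each returns a list of dicts, best first, with "confidence" (0 to 1); they miss things now and then, are a little off and sometimes report something else, mostly with a low value. They report only what shows in the picture. A call takes as long as a camera call.
- r.cut_out(camera, target): "pixels" (384x512 bool, what is visible of it).
- r.place_of(camera, target): "centre" ([x, y, z] in m, in world coordinates, good to about 4 mm: a listed point, or the origin of a listed thing).
The state is a dict: "time_s": time; "joints": joint angles; "joint_velocities": joint speeds; "effort": joint torques, N m; "tcp_pos": TCP position; "ee_rot": TCP orientation; "wrist_force": force on the tool from outside, world axes, zero at the start; "moment": the same for the moment, N m; "gripper_width": opening from 0.0 (shut) to 1.0 (fully open).
Only numpy, scipy, OpenCV 4.12 (cv2) and the standard library are available. Lean on these libraries where they do the work, as an engineer would, in place of code of your own. Each camera call takes 0.05 s, during which the arm holds its last target. There are 200 camera calls.

## Task

Pour all four green sweets from their steel scoop into the hanging pan of the spring balance, so that their weight brings the pan down onto its stop. Then stand the empty scoop upright on the table, clear of the balance, and let go of it. Leave the scoop of red sweets where it is.

Things in the scene. Friction and masses are not known exactly. Their poses are not given: they have to be found in the camera images.
- green_scoop: Open steel scoop, 110 x 64 mm, about 0.1 kg, holding four green balls (sweets, 26 mm, 14 g). Origin: centre of underside; z up, x from handle to mouth. Handle: black upright block, x = -55 mm, y = 0, z 48 to 108 mm, 24 mm along x, 16 mm along y. Floor rises 10 degrees from the back (x -51, z 5 mm) to the mouth lip (x 55, z 23 mm); tipped mouth-down about 40 degrees it empties. Walls 45 to 50 mm high.
- red_scoop: A bystander: an identical scoop (same frame and sizes) that holds four red sweets. The two scoops may stand in either place, mouths roughly to +y.
- pan (a joint): Vertical slide of the balance's pan, which hangs on a spring from a column on a fixed grey base: 0 = up (empty), 0.020 m = down on its hard stop, a red collar. Spring 14 N/m, preload 0.2 N: three sweets sink it only 15 mm, all four put it on the stop and keep it there.
- pan_in (a point): Centre of the pan's inner floor, 59 mm above the table when up; x points to the column. Round aluminium pan, inside 90 mm across at the floor, 118 mm at the rim, 31 mm above this point. Column 95 mm from the centre, 164 mm tall; its head and spring reach to within 64 mm of the centre. Base plate 12 mm thick, 110 mm wide, from x = -78 to 122 mm.

How it is judged (in metres and radians):
On the way, in this order (a step that is already met when the one before it is completed fails the run):
1. the green scoop is lifted to the pan, the pan still up (horizontal distance between green_scoop and pan_in below 0.18 m and height (world z) of green_scoop above 0.08 m and value of joint pan below 0.01 m).
2. the pan has come down onto its stop while the green scoop is still lifted (value of joint pan above 0.018 m and height (world z) of green_scoop above 0.03 m), for 0.2 s.
At the end, for the whole second after the job is handed in: The pan rests on its stop (pan joint over 18 of 20 mm, which takes all four sweets); the green scoop stands at rest on the table itself, upright within 10 degrees and off the balance (over 85 mm from the pan centre); the red scoop is within 30 mm of where it stood (value of joint pan above 0.018 m and height (world z) of green_scoop below 0.01 m and angle between green_scoop's own z axis and vertical below 0.17 rad and linear speed of green_scoop below 0.02 m/s and horizontal distance between green_scoop and pan_in above 0.085 m and distance of red_scoop from where it was at the start of the episode below 0.03 m); the robot touches nothing.
It fails at once if the scoop of red sweets is moved by more than 30 mm (distance of red_scoop from where it was at the start of the episode above 0.03 m).
It also fails if it takes over 51 s, if anything falls off the work surface, if the arm or the gripper's body presses on something with over 40 N, if the wrist force passes 120 N, or if a joint passes its speed limit or range.

## Working session

There is one attempt and no reset: what is moved stays moved. The work goes in short steps, Python scripts to look and compute and a tool call to move; the robot and the scene stay as the last step left them, time stands still between calls to the robot, and variables do not carry over. Pictures are saved under pics/ and viewed, about 8 in all and at most 12, crops included, and the job is handed in when it is done.

Besides the shell and the picture viewer there is one more tool, called after ">>>" by a JSON object that holds its "op" and its "data". carry_out: Moves the arm, as the interface text tells. Its arguments: {"type":"object","properties":{"steps":{"type":"array","items":{"type":"array"}},"gripper":{"type":"number"}},"required":["steps"]}

```bash
mkdir -p pics; python3 - <<'E'
from station import r
import cv2,numpy as np
s=r.sense();print(s['time_s'],s['tcp_pos'],np.round(s['ee_rot'],3).tolist(),s['gripper_width'])
for c in("side","top"):
    im=r.capture(c);cv2.imwrite(f"pics/{c}0.png",im[:,:,::-1])
    K=r.calibration(c);print(c,np.round(K['world_from_camera'],3).tolist(),K['camera_matrix'])
    for t in("green_scoop","red_scoop","pan_in"):
        print(t,[(np.round(d['centre'],3),round(d['confidence'],2)) for d in r.place_of(c,t)])
E
```

```text
0.0 [0.16219991 0.60297103 0.22146183] [[0.966, -0.26, -0.0], [-0.26, -0.966, -0.002], [0.0, 0.002, -1.0]] 1.0006803762546912
side [[0.93, 0.185, -0.318, 0.239], [-0.367, 0.412, -0.834, -0.633], [-0.023, 0.892, 0.451, 0.448], [0.0, 0.0, 0.0, 1.0]] [[391.06092846   0.         256.61218434]
 [  0.         391.06092846 188.1453905 ]
 [  0.           0.           1.        ]]
green_scoop [(array([ 0.585, -0.062,  0.002]), 0.81), (array([0.43 , 0.002, 0.002]), 0.19)]
red_scoop [(array([ 0.433,  0.004, -0.   ]), 0.58)]
pan_in [(array([0.49 , 0.198, 0.057]), 0.76)]
top [[-0.028, 0.991, -0.133, 0.391], [-0.999, -0.03, -0.018, 0.062], [-0.021, 0.133, 0.991, 1.033], [0.0, 0.0, 0.0, 1.0]] [[469.93910495   0.         254.06954511]
 [  0.         469.93910495 188.18960217]
 [  0.           0.           1.        ]]
green_scoop [(array([ 0.586, -0.056,  0.002]), 0.65)]
red_scoop [(array([ 0.43,  0.  , -0.  ]), 0.91)]
pan_in [(array([0.488, 0.202, 0.058]), 0.56)]
```

View pics/side0.png

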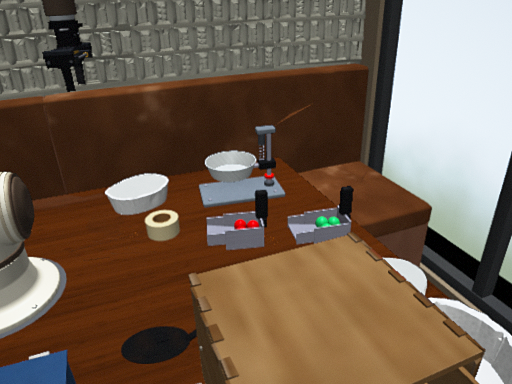

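View pics/top0.png

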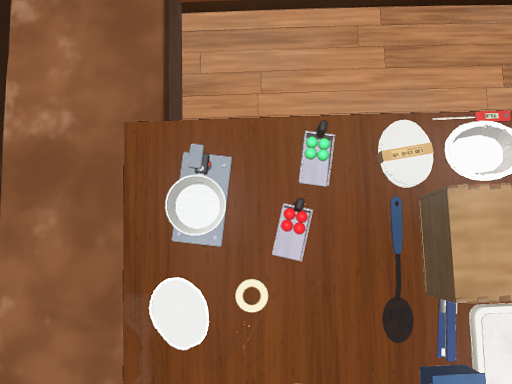

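The mouths point roughly to world -x (handles at the top of the top view, about (322,128) for green and (299,204) for red). The column is at +x of the pan. The next step is to get the green handle and yaw precisely.

```bash
cat > h.py <<'E'
import numpy as np,cv2
from station import r
def proj(c,P):
    K=r.calibration(c);T=np.linalg.inv(K['world_from_camera']);P=np.atleast_2d(P)@T[:3,:3].T+T[:3,3]
    return cv2.projectPoints(P*[1,-1,-1],np.zeros(3),np.zeros(3),np.array(K['camera_matrix']),np.array(K['D']))[0][:,0]
def unproj(c,uv,z):
    K=r.calibration(c);W=np.array(K['world_from_camera'])
    n=cv2.undistortPoints(np.array([[uv]],float),np.array(K['camera_matrix']),np.array(K['D']))[0,0]
    d=W[:3,:3]@[n[0],-n[1],-1];o=W[:3,3];return o+d*(z-o[2])/d[2]
E
python3 - <<'E'
from h import *
im=cv2.imread('pics/top0.png');sd=cv2.imread('pics/side0.png')
for t,z in(("green_scoop",.005),("red_scoop",.005)):
    for d in r.cut_out("top",t)[:1]:
        m=d['pixels'].astype(bool);rc=cv2.minAreaRect(np.argwhere(m)[:,::-1].astype(np.float32));print(t,m.sum(),rc)
        dark=m&(im.max(2)<60);uv=np.argwhere(dark)[:,::-1].mean(0);print('handle',uv,unproj("top",uv,.085))
        print('body box pts at z.045',[np.round(unproj("top",p,.045),3) for p in cv2.boxPoints(cv2.minAreaRect(np.argwhere(m&~dark)[:,::-1].astype(np.float32)))])
a=cv2.resize(im[100:280,150:350],None,fx=3.5,fy=3.5,interpolation=2)[:, :];cv2.imwrite('pics/z1.png',cv2.resize(im[110:270,150:350],(800,600)[:2] and (750,600),interpolation=2))
E
```

```text
green_scoop 1292 ((316.5775146484375, 152.9359588623047), (30.623336791992188, 64.99163055419922), 5.440331935882568)
handle [320.54411765 131.13235294] [ 0.63332032 -0.06204127  0.085     ]
body box pts at z.045 [array([ 0.53 , -0.015,  0.045]), array([ 0.671, -0.034,  0.045]), array([ 0.663, -0.099,  0.045]), array([ 0.522, -0.079,  0.045])]
red_scoop 1106 ((292.98046875, 227.90927124023438), (30.02328109741211, 61.43012237548828), 14.42077350616455)
handle [297.9        206.63333333] [ 0.47829844 -0.00892049  0.085     ]
body box pts at z.045 [array([0.385, 0.048, 0.045]), array([0.509, 0.012, 0.045]), array([ 0.491, -0.049,  0.045]), array([ 0.368, -0.012,  0.045])]
```

View pics/z1.png

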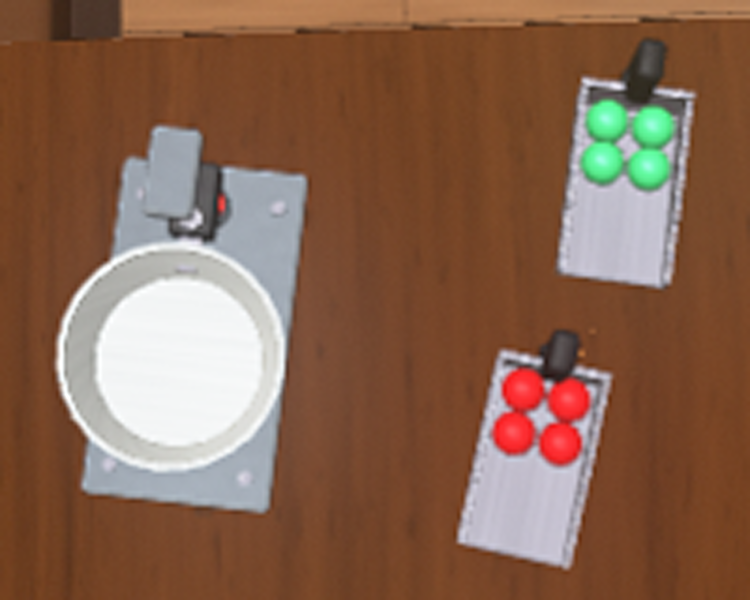

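>>> {"op": "carry_out", "data": {"steps": [[[63.5,52.1,4],-7],[[63.5,52.1,4],-7],[[63.5,52.1,4],-7],[[63.5,52.1,4],-7],[[63.5,52.1,4],-7],[[63.5,52.1,4],-7],[[63.5,52.1,4],-7],[[63.5,52.1,4],-7],[[63.5,52.1,4],-7],[[63.5,52.1,4],-7],[[63.5,52.1,4],-7],[[63.5,52.1,4],-7],[[63.5,52.1,4],-7],[[63.5,52.1,4],-7],[[63.5,52.1,4],-7],[[63.5,52.1,4],-7],[[63.5,52.1,4],-7],[[63.5,52.1,4],-7],[[63.5,52.1,4],-7],[[63.5,52.1,4],-7]], "gripper": 1}}

```text
time_s: 2.5
tcp_pos: [0.6397, -0.0638, 0.1827]
ee_rot: [[0.99, -0.139, -0.0], [-0.139, -0.99, 0.0], [-0.0, -0.0, -1.0]]
wrist_force: [0.1, 0.7, 0.5]
gripper_width: 0.999
```

>>> {"op": "carry_out", "data": {"steps": [[[0,0,4],0],[[0,0,8],0],[[0,0,10.8],0],[[0,0,10.8],0]]}}

```text
time_s: 2.9
tcp_pos: [0.636, -0.0625, 0.0708]
ee_rot: [[0.99, -0.138, -0.009], [-0.138, -0.99, -0.0], [-0.009, 0.001, -1.0]]
wrist_force: [-0.5, 0.1, -0.4]
gripper_width: 1.0
```

```bash
python3 - <<'E'
from h import *
a=r.capture("side")[:,:,::-1];b=r.capture("top")[:,:,::-1]
A=cv2.resize(a[150:260,250:400],(600,440),interpolation=2);cv2.imwrite('pics/z2.png',A)
print(r.sense()['wrist_force'],proj("side",r.sense()['tcp_pos']),[(np.round(d['centre'],3),d['confidence']) for d in r.place_of("side","green_scoop")])
E
```

```text
[0.32571702 0.53644436 1.52771541] [[343.98793915 199.88099161]] [(array([ 0.587, -0.061, -0.001]), 0.85)]
```

View pics/z2.png

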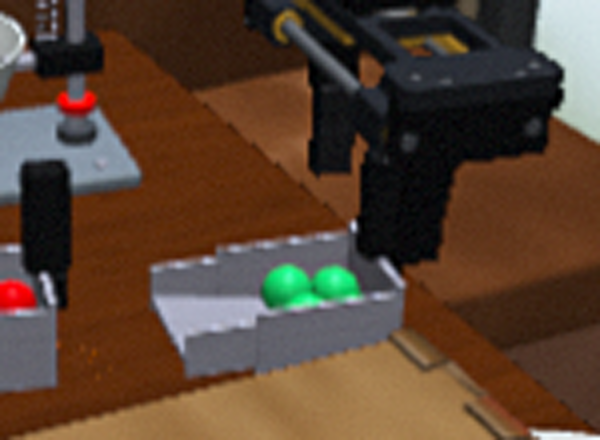

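>>> {"op": "carry_out", "data": {"steps": [[[0,0,0],0],[[0,0,0],0],[[0,0,0],0],[[0,0,0],0],[[0,0,0],0],[[0,0,-0.4],0],[[0,0,-0.9],0],[[0,0,-1.2],0],[[0,0,-1.2],0],[[0,0,-1.2],0]], "gripper": -1}}

```text
time_s: 4.05
tcp_pos: [0.641, -0.0631, 0.0893]
ee_rot: [[0.991, -0.137, 0.004], [-0.137, -0.991, -0.0], [0.004, -0.0, -1.0]]
wrist_force: [-0.4, 0.6, -1.5]
gripper_width: 0.183
```

```bash
python3 - <<'E'
from h import *
a=r.capture("side")[:,:,::-1]
A=cv2.resize(a[150:260,250:400],(600,440),interpolation=2);cv2.imwrite('pics/z3.png',A)
s=r.sense();print(s['wrist_force'],s['moment'],s['tcp_pos'],s['gripper_width']);print([(np.round(d['centre'],3),d['confidence']) for d in r.place_of("side","green_scoop")])
E
```

```text
[ 0.29130184 -0.89894611  0.43001757] [-0.37703229 -0.39654018 -0.00692811] [ 0.64081494 -0.06292779  0.08880026] 0.18699280734672863
[(array([ 0.584, -0.059,  0.   ]), 0.74)]
```

View pics/z3.png

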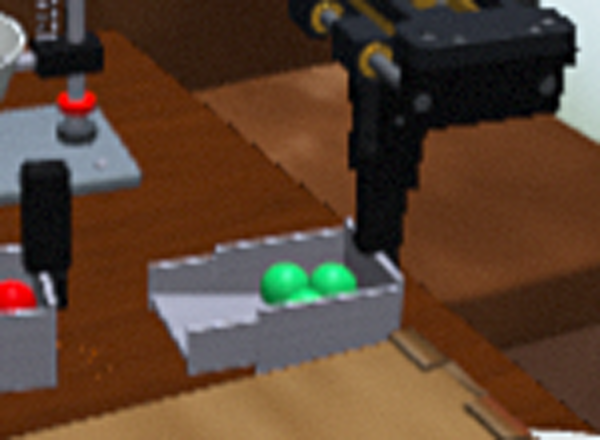

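>>> {"op": "carry_out", "data": {"steps": [[[0,0,-0.3],0],[[0,0,-0.6],0],[[0,0,-1],0],[[0,0,-1],0],[[0,0,-1],0]]}}

```text
time_s: 4.65
tcp_pos: [0.6409, -0.0629, 0.0989]
ee_rot: [[0.991, -0.137, 0.004], [-0.137, -0.991, 0.0], [0.004, -0.001, -1.0]]
wrist_force: [0.0, 0.6, -1.4]
gripper_width: 0.178
```

```bash
python3 - <<'E'
from h import *
a=r.capture("side")[:,:,::-1]
A=cv2.resize(a[150:260,250:400],(600,440),interpolation=2);cv2.imwrite('pics/z4.png',A)
s=r.sense();print(s['wrist_force'],s['moment'],s['tcp_pos'],s['gripper_width']);print([(np.round(d['centre'],3),d['confidence']) for d in r.place_of("side","green_scoop")])
E
```

```text
[ 0.08218225 -0.19277094 -2.80586648] [-0.04159419 -0.06156459  0.02109582] [ 0.64075559 -0.06291006  0.09873639] 0.18224467612877246
[(array([ 0.587, -0.056,  0.009]), 0.57)]
```

View pics/z4.png

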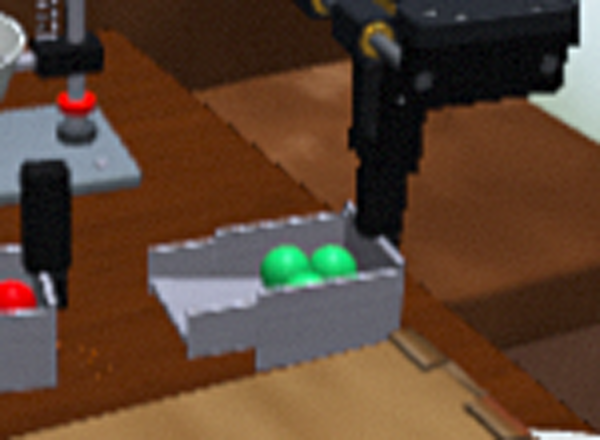

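```bash
python3 - <<'E'
from h import *
o=np.array([.586,-.059,0]);th=np.radians(172);X=np.array([np.cos(th),np.sin(th),0]);Y=np.array([-np.sin(th),np.cos(th),0]);Z=np.array([0,0,1.])
for x,y,z in[(15,32,0),(5,32,0),(15,32,12),(15,32,45),(55,32,0),(55,32,12),(55,32,23),(55,32,45),(-55,32,0),(-55,32,45),(55,-32,45)]:
    p=proj("side",o+X*x/1e3+Y*y/1e3+Z*z/1e3)[0];print((x,y,z),np.round((p-[250,150])*4))
a=cv2.imread('pics/z2.png')[220:400,130:420];cv2.imwrite('pics/z5.png',cv2.resize(a,(800,497),interpolation=2))
E
```

```text
(15, 32, 0) [264. 389.]
(5, 32, 0) [283. 385.]
(15, 32, 12) [265. 368.]
(15, 32, 45) [268. 311.]
(55, 32, 0) [186. 402.]
(55, 32, 12) [187. 381.]
(55, 32, 23) [187. 362.]
(55, 32, 45) [188. 323.]
(-55, 32, 0) [396. 366.]
(-55, 32, 45) [404. 289.]
(55, -32, 45) [147. 256.]
```

View pics/z5.png

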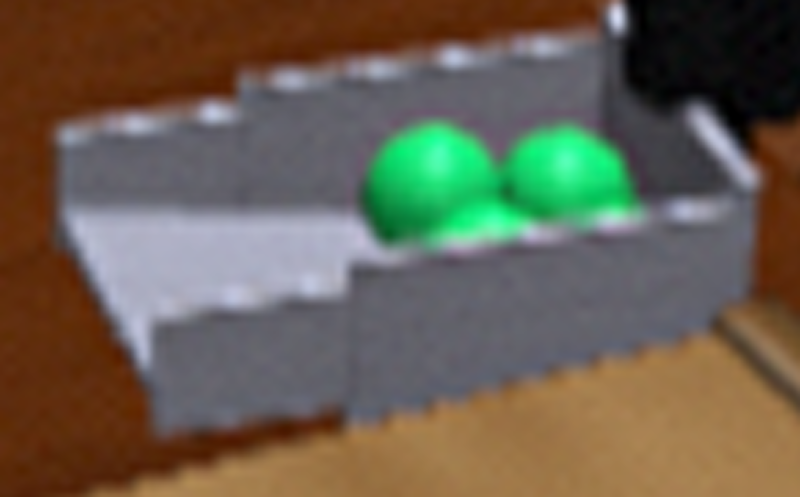

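>>> {"op": "carry_out", "data": {"steps": [[[0,0,-1],0],[[0,0,-3],0],[[0,0,-5.5],0],[[0,0,-8],0],[[0,0,-10],0],[[0,0,-11.2],0],[[0,0,-11.6],0],[[0,0,-11.6],0],[[0,0,-11.6],0]]}}

```text
time_s: 5.65
tcp_pos: [0.6397, -0.0629, 0.2133]
ee_rot: [[0.99, -0.138, 0.001], [-0.138, -0.99, 0.0], [0.001, -0.0, -1.0]]
wrist_force: [-0.2, 0.3, -3.2]
gripper_width: 0.18
```

>>> {"op": "carry_out", "data": {"steps": [[[-0.5,-0.3,0],2],[[-1.5,-0.8,0],6],[[-3,-1.6,0],12],[[-4.5,-2.4,0],18],[[-6,-3.2,0],24],[[-7.5,-4,0],30],[[-9,-4.7,0],37],[[-10.5,-5.5,0],44],[[-12,-6.3,0],51],[[-13.3,-6.9,0],58],[[-14.4,-7.5,0],65],[[-15.3,-8,0],71],[[-16,-8.3,0],76],[[-16.4,-8.5,0],80],[[-16.5,-8.6,0],82],[[-16.5,-8.6,0],82],[[-16.5,-8.6,0],82],[[-16.5,-8.6,0],82]]}}

```text
time_s: 7.45
tcp_pos: [0.4879, 0.0449, 0.2128]
ee_rot: [[0.002, -1.0, -0.0], [-1.0, -0.002, -0.0], [0.0, 0.0, -1.0]]
wrist_force: [0.6, 0.5, -2.3]
gripper_width: 0.181
```

```bash
python3 - <<'E'
from h import *
a=r.capture("side")[:,:,::-1];b=r.capture("top")[:,:,::-1]
cv2.imwrite('pics/z6.png',np.hstack([cv2.resize(a[100:240,170:320],(400,373),interpolation=2),cv2.resize(b[130:270,150:300],(400,373),interpolation=2)]))
s=r.sense();print(s['time_s'],s['tcp_pos'],s['gripper_width'],s['joints'])
for c in("side","top"):
  for t in("green_scoop","pan_in"):print(c,t,[(np.round(d['centre'],3),d['confidence']) for d in r.place_of(c,t)])
E
```

```text
7.55 [0.48806171 0.04491997 0.21299908] 0.18495356531837914 [ 2.42929209e+01  9.29147136e+00 -1.88052914e+01  9.95088183e-03
 -6.19006971e+01 -2.42019476e+01]
side green_scoop [(array([0.487, 0.098, 0.122]), 0.85)]
side pan_in [(array([0.49 , 0.196, 0.06 ]), 0.96)]
top green_scoop []
top pan_in []
```

View pics/z6.png

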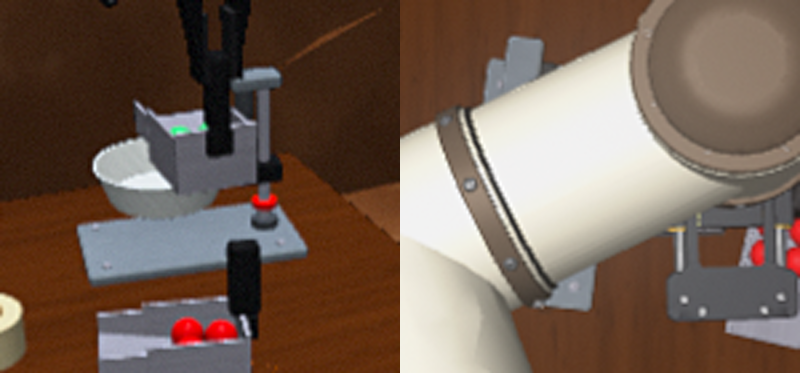

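>>> {"op": "carry_out", "data": {"steps": [[[-0.7,0,0.5],0],[[-0.7,0,1.5],0],[[-0.7,0,3],0],[[-0.7,0,4],0],[[-0.7,0,4.2],0],[[-0.7,0,4.2],0],[[-1.2,0,4.2],0],[[-1.7,0,4.2],0],[[-2.2,0,4.2],0],[[-2.5,0,4.2],0],[[-2.5,0,4.2],0]]}}

```text
time_s: 8.85
tcp_pos: [0.4879, 0.07, 0.1713]
ee_rot: [[0.002, -1.0, 0.0], [-1.0, -0.002, -0.001], [0.001, -0.0, -1.0]]
wrist_force: [0.7, -1.4, -1.3]
gripper_width: 0.179
```

```bash
python3 - <<'E'
from h import *
s=r.sense();print(s['time_s'],s['tcp_pos'],s['wrist_force'],s['moment'])
a=r.capture("side")[:,:,::-1]
cv2.imwrite('pics/z7.png',cv2.resize(a[100:220,190:310],(600,600),interpolation=2))
for t in("green_scoop","pan_in"):print(t,[(np.round(d['centre'],3),d['confidence']) for d in r.place_of("side",t)])
E
```

```text
8.85 [0.48791796 0.0700314  0.17133842] [ 0.66773553 -1.41630589 -1.27978138] [-0.52792877 -0.08842425 -0.03218171]
green_scoop [(array([0.487, 0.121, 0.081]), 0.67)]
pan_in [(array([0.49 , 0.195, 0.056]), 0.81)]
```

View pics/z7.png

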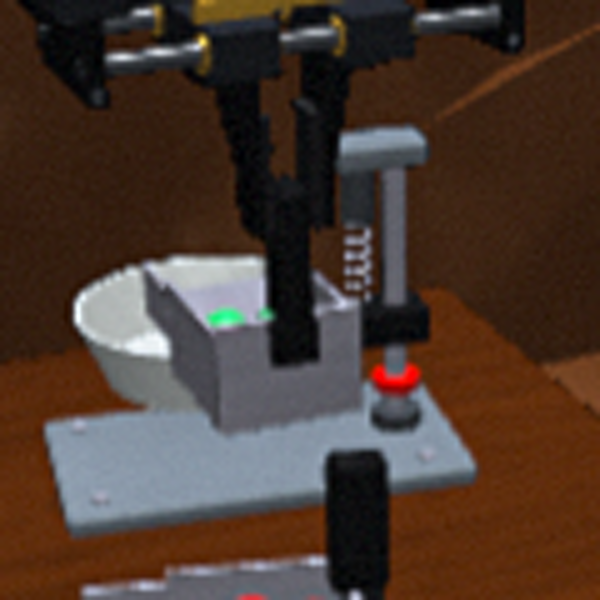

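>>> {"op": "carry_out", "data": {"steps": [[[-0.3,0,-0.15],0],[[-0.6,0,-0.35],0],[[-0.9,0,-0.55],0],[[-1.2,0,-0.7],0],[[-1.5,0,-0.85],0],[[-1.8,0,-1.0],0],[[-1.8,0,-1.0],0]]}}

```text
time_s: 9.7
tcp_pos: [0.4881, 0.0883, 0.1814]
ee_rot: [[0.002, -1.0, 0.001], [-1.0, -0.002, 0.0], [-0.0, -0.001, -1.0]]
wrist_force: [-0.0, -1.7, -1.3]
gripper_width: 0.18
```

```bash
python3 - <<'E'
from h import *
s=r.sense();print(s['time_s'],s['tcp_pos'],s['wrist_force'],s['moment'])
a=r.capture("side")[:,:,::-1]
cv2.imwrite('pics/z8.png',cv2.resize(a[100:220,190:310],(600,600),interpolation=2))
for t in("green_scoop","pan_in"):print(t,[(np.round(d['centre'],3),d['confidence']) for d in r.place_of("side",t)])
E
```

```text
9.7 [0.48806384 0.08830806 0.18140785] [-0.03247576 -1.68295564 -1.27462635] [-1.02554685  0.12090749 -0.07191376]
green_scoop [(array([0.487, 0.123, 0.085]), 0.84)]
pan_in [(array([0.492, 0.198, 0.056]), 0.56)]
```

View pics/z8.png

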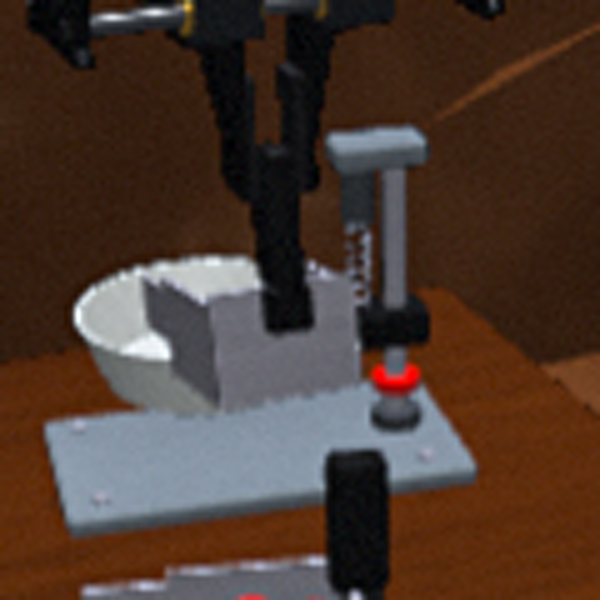

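>>> {"op": "carry_out", "data": {"steps": [[[-0.4,0,-0.2],0],[[-0.8,0,-0.4],0],[[-1.2,0,-0.55],0],[[-1.6,0,-0.7],0],[[-2.0,0,-0.8],0],[[-2.4,0,-0.9],0],[[-2.8,0,-1.0],0],[[-3.2,0,-1.05],0],[[-3.6,0,-1.1],0],[[-4.0,0,-1.15],0],[[-4.4,0,-1.2],0],[[-4.8,0,-1.2],0],[[-5.2,0,-1.2],0],[[-5.6,0,-1.2],0],[[-6.0,0,-1.2],0],[[-6.0,0,-1.2],0],[[-6.0,0,-1.2],0]]}}

```text
time_s: 11.55
tcp_pos: [0.4879, 0.1482, 0.1932]
ee_rot: [[0.002, -1.0, 0.001], [-1.0, -0.002, 0.0], [-0.0, -0.001, -1.0]]
wrist_force: [-0.0, -0.3, -1.4]
gripper_width: 0.182
```

```bash
python3 - <<'E'
from h import *
s=r.sense();print(s['time_s'],s['tcp_pos'],s['wrist_force'],s['moment'])
a=r.capture("side")[:,:,::-1];b=r.capture("top")[:,:,::-1]
cv2.imwrite('pics/z9.png',np.hstack([cv2.resize(a[100:220,190:310],(400,400),interpolation=2),cv2.resize(b[130:250,150:270],(400,400),interpolation=2)]))
for c in("side","top"):
  for t in("green_scoop","pan_in"):print(t,[(np.round(d['centre'],3),d['confidence']) for d in r.place_of(c,t)])
g=(a[:,:,1].astype(int)>a[:,:,2]+50)&(a[:,:,1].astype(int)>a[:,:,0]+30);print(g.sum(),np.argwhere(g).mean(0))
E
```

```text
11.55 [0.48792948 0.1481695  0.19319433] [-0.00690384 -0.25170826 -1.38196922] [ 0.11900854 -0.05406238 -0.00201643]
green_scoop [(array([0.487, 0.153, 0.094]), 0.88)]
pan_in [(array([0.49 , 0.198, 0.038]), 0.59)]
green_scoop []
pan_in []
25570 [120.73230348 414.67223309]
```

View pics/z9.png

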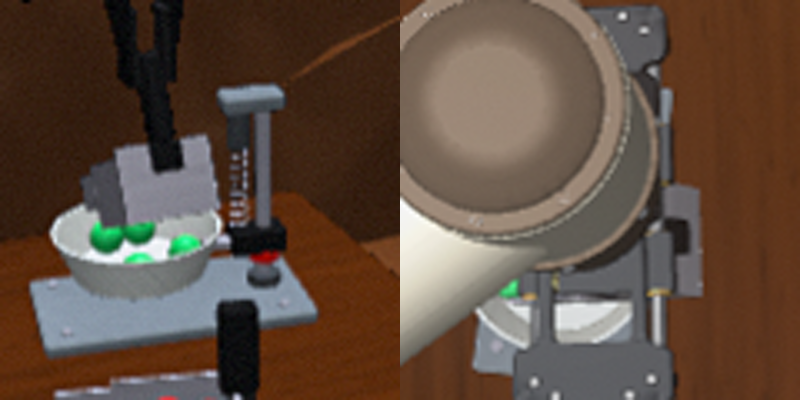

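All four sweets are in the pan, and the pan is on its red stop (pan_in z = 0.038). The scoop is tilted about 27° in the grip. I'll raise it, carry it clear, and level it by dragging it on the table.

>>> {"op": "carry_out", "data": {"steps": [[[0,0,-0.5],0],[[0,0,-1.5],0],[[0,0,-3],0],[[0,0,-5],0],[[0,0,-7],0],[[0,0,-9],0],[[0,0,-11],0],[[0,0,-12],0],[[0,0,-12],0]]}}

```text
time_s: 12.75
tcp_pos: [0.4885, 0.1483, 0.3153]
ee_rot: [[0.001, -1.0, 0.004], [-1.0, -0.001, 0.003], [-0.003, -0.004, -1.0]]
wrist_force: [0.3, 0.7, -2.0]
gripper_width: 0.178
```

>>> {"op": "carry_out", "data": {"steps": [[[1,-0.5,0],0],[[3,-1.5,0],0],[[6,-3,0],0],[[9,-4.5,0],0],[[12,-6,0],0],[[15,-7.5,0],0],[[18,-9,0],0],[[20,-10,0],0],[[20.8,-10.2,0],0],[[20.8,-10.2,3],0],[[20.8,-10.2,7],0],[[20.8,-10.2,11],0],[[20.8,-10.2,15],0],[[20.8,-10.2,17.5],0],[[20.8,-10.2,18.5],0],[[20.8,-10.2,18.5],0],[[20.8,-10.2,18.5],0]]}}

```text
time_s: 14.45
tcp_pos: [0.5927, -0.0591, 0.1315]
ee_rot: [[0.002, -1.0, 0.007], [-1.0, -0.002, 0.002], [-0.002, -0.007, -1.0]]
wrist_force: [0.3, -0.3, -0.6]
gripper_width: 0.182
```

```bash
python3 - <<'E'
from h import *
s=r.sense();print(s['time_s'],s['tcp_pos'],s['wrist_force'],s['moment'])
r.capture("side")
for t in("green_scoop","pan_in","red_scoop"):print(t,[(np.round(d['centre'],3),d['confidence']) for d in r.place_of("side",t)])
E
```

```text
14.45 [ 0.59265171 -0.05910892  0.13152755] [ 0.27619633 -0.27608347 -0.64320403] [ 0.07473994 -0.08999759 -0.0229132 ]
green_scoop [(array([ 0.595, -0.052,  0.03 ]), 0.58)]
pan_in [(array([0.493, 0.199, 0.037]), 0.93)]
red_scoop [(array([0.431, 0.005, 0.004]), 0.75)]
```

>>> {"op": "carry_out", "data": {"steps": [[[0,0,0.8],0],[[0,0,1.6],0],[[0,0,2.0],0],[[0.4,0,2.2],0],[[0.8,0,2.3],0],[[1.2,0,2.4],0],[[1.6,0,2.5],0],[[2.0,0,2.65],0],[[2.4,0,2.8],0],[[2.8,0,2.95],0],[[3.2,0,3.15],0],[[3.6,0,3.35],0],[[4.0,0,3.6],0],[[4.4,0,3.85],0],[[4.8,0,4.1],0],[[5.2,0,4.3],0],[[5.4,0,4.4],0],[[5.4,0,4.4],0]]}}

```text
time_s: 16.45
tcp_pos: [0.5935, -0.1131, 0.0882]
ee_rot: [[0.002, -1.0, 0.009], [-1.0, -0.001, 0.003], [-0.003, -0.009, -1.0]]
wrist_force: [0.5, 2.1, 5.3]
gripper_width: 0.177
```

```bash
python3 - <<'E'
from h import *
s=r.sense();print(s['time_s'],s['tcp_pos'],s['wrist_force'],s['moment'])
a=r.capture("side")[:,:,::-1];cv2.imwrite('pics/z10.png',cv2.resize(a[130:260,230:400],(600,459),interpolation=2))
for t in("green_scoop",):print(t,[(np.round(d['centre'],3),d['confidence']) for d in r.place_of("side",t)])
E
```

```text
16.45 [ 0.5935016  -0.11308113  0.08824266] [0.487445   2.05879312 5.3300386 ] [ 0.81463368  0.0123433  -0.03526091]
green_scoop [(array([ 0.593, -0.063,  0.002]), 0.79)]
```

>>> {"op": "carry_out", "data": {"steps": [[[0,0,0],0],[[0,0,0],0],[[0,0,0],0],[[0,0,0],0],[[0,0,0],0],[[0,0,0],0],[[0,0,0],0],[[0,0,-1],0],[[0,0,-3],0],[[0,0,-6],0],[[0,0,-10],0],[[0,0,-14],0],[[0,0,-16],0],[[0,0,-16],0],[[0,0,-16],0]], "gripper": 1}}

```text
time_s: 18.05
tcp_pos: [0.5918, -0.1133, 0.2488]
ee_rot: [[0.002, -1.0, 0.01], [-1.0, -0.002, 0.003], [-0.003, -0.01, -1.0]]
wrist_force: [-0.6, -0.3, -0.6]
gripper_width: 0.999
```

```bash
python3 - <<'E'
from h import *
s=r.sense();print(s['time_s'],s['tcp_pos'],s['wrist_force'],s['gripper_width'])
a=r.capture("side")[:,:,::-1];cv2.imwrite('pics/z11.png',cv2.resize(a[110:260,190:390],(800,600),interpolation=2))
for t in("green_scoop","red_scoop","pan_in"):print(t,[(np.round(d['centre'],3),d['confidence']) for d in r.place_of("side",t)])
E
```

```text
18.05 [ 0.59182928 -0.11325894  0.24880241] [-0.57698907 -0.31945133 -0.60860456] 0.9991878870617481
green_scoop [(array([ 0.596, -0.059,  0.001]), 0.96)]
red_scoop [(array([0.431, 0.003, 0.002]), 0.72), (array([0.49 , 0.198, 0.038]), 0.46)]
pan_in [(array([0.488, 0.196, 0.036]), 0.78)]
```

View pics/z11.png

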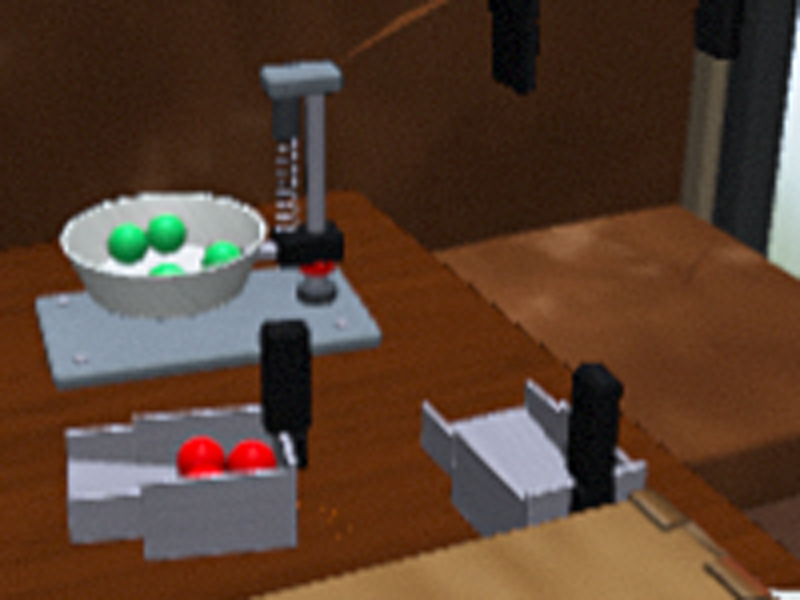

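The four sweets are in the lowered pan at about (165,250). The empty scoop stands upright at about (545,470), the red scoop has not moved, and the gripper is clear.

```bash
python3 -c "
from station import r
print(r.finish_job())"
```

```text
the job is handed in; nothing more can be done
None
```

The job is done and handed in at about 18 s of the 51 s allowed; the hand-in reported no verdict.

**What I did:** The tool can only point down, so I tipped the scoop by hooking the step under its front on the pan rim and driving the handle forward. It pivoted about 27° in the grip and all four green sweets rolled into the pan. I then lifted the scoop and carried it clear. I levelled it by dragging its underside on the table, let go and moved the arm up.

**Last checks (side camera):**

| Item | Reading | Needed |
|---|---|---|
| Pan | four sweets in it, floor at z ≈ 0.036–0.038 m, collar on the stop | stop is at about 0.039 m |
| Green scoop | empty, upright at (0.596, -0.059, 0.001), about 0.28 m from the pan centre | over 0.085 m from the pan |
| Red scoop | (0.431, 0.003), within about 5 mm of where it started | within 30 mm |
| Gripper | open, 0.25 m above the table, touching nothing | touches nothing |

- **First lift:** It began before the fingers had closed, so they slid up the handle. The grip ended higher than planned, but it held.
- **Top camera:** The arm hid the pan from it during the pour, so the final checks rest on the side camera alone.

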